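# Make one full tray of power modules

## Task

Two of the trays on the repair bench are half full of power modules. In one of them both modules face the same way, terminal strips along the tray's open long side: fill that tray up from the other, every module sitting flat in its own pocket and all terminal strips towards the same side as the two already there (one of the incoming modules sits a quarter turn round). Stack the emptied tray upright and properly nested on the pile of empty trays, lined up with them; leave the tray you fill and the pile where they stand, and do not disturb the other things on the bench.

Things in the scene. Friction and masses are not known exactly. Their poses are not given: they have to be found in the camera images.
- keep_rib (a point): Tray to fill: black parts tray 214 (own x, roughly away from the robot) x 54 (y) x 50 high, 0.22 kg, loose on the bench, z up. Point: middle of its centre rib (14 thick along x, 54 wide, top 46 above the underside), 27 above the tray's underside. Four pockets in a row along x (see keep_p1 to keep_p4). Starts with m1 and m2, their terminal strips to the tray's +y; two pockets free
- keep_p1 (a point): Tray to fill. Pocket at x = -80 from the rib: centre of its floor, 8 above the tray's underside. All pockets are 46 x 46 mm
- keep_p2 (a point): Tray to fill. Pocket at x = -30, floor centre. Along x, pockets are closed by full-height walls 4 thick (or the 14 rib), tops 46 above the underside, level with a seated module's top: no room for fingers there
- keep_p3 (a point): Tray to fill. Pocket at x = +30, floor centre. On its two y sides a pocket is open but for a kerb 4 thick, top 13 above the underside, outer faces at y = +-27: a seated module can only be gripped across the tray, along y
- keep_p4 (a point): Tray to fill. Pocket at x = +80, floor centre. The walls at the tray's two ends rise 4 mm above the others (to 50) as stacking lips
- spent_rib (a point): Tray to empty and stack: the same kind as the tray to fill, same point and axes; the two swap places from start to start. Holds m3 and m4, each in one of its pockets. Once empty it can be lifted by pinching the 14 mm rib along x, fingers reaching into the 46 mm pockets on both sides (floor 19 below this point)
- pile_top_rib (a point): Pile: upper of two stacked empty trays (same kind, point and axes), loose; its underside is 46 above the bench. Trays stack at 46 mm pitch: a tray's foot (200 long, 54 wide, 5 high) drops between the end lips of the one below (206 apart inside, 4 high) and rests on its walls and rib
- m1_center (a point): Power module m1, white block 40 x 40 x 38 high, about 0.12 kg, loose; centre, 19 above its underside, z up. Green terminal strip with 4 brass screws along its own +y side (11 wide, top 5 lower than the block's; side faces flat, 40 apart both ways). Starts in the tray to fill
- m1_term (a point): Middle of the top of m1's terminal strip: 14.5 mm to +y and 14 mm above its centre
- m2_center (a point): Power module m2, white block 40 x 40 x 38 high, about 0.12 kg, loose; centre, 19 above its underside, z up. Green terminal strip with 4 brass screws along its own +y side (11 wide, top 5 lower than the block's; side faces flat, 40 apart both ways). Starts in the tray to fill
- m2_term (a point): Middle of the top of m2's terminal strip: 14.5 mm to +y and 14 mm above its centre
- m3_center (a point): Power module m3, white block 40 x 40 x 38 high, about 0.12 kg, loose; centre, 19 above its underside, z up. Green terminal strip with 4 brass screws along its own +y side (11 wide, top 5 lower than the block's; side faces flat, 40 apart both ways). Starts in the tray to empty, terminals to that tray's +y
- m3_term (a point): Middle of the top of m3's terminal strip: 14.5 mm to +y and 14 mm above its centre
- m4_center (a point): Power module m4, white block 40 x 40 x 38 high, about 0.12 kg, loose; centre, 19 above its underside, z up. Green terminal strip with 4 brass screws along its own +y side (11 wide, top 5 lower than the block's; side faces flat, 40 apart both ways). Starts in the tray to empty, a quarter turn round: terminals against a wall, to that tray's -x
- m4_term (a point): Middle of the top of m4's terminal strip: 14.5 mm to +y and 14 mm above its centre
- cup: Bystander, leave alone. Paper-coloured cup, 76 across, 95 high; origin under its centre
- meter: Bystander, leave alone. Yellow multimeter lying flat, 150 x 75 x about 42 high; origin under its centre
- board: Bystander, leave alone. Green circuit board with parts on it, 130 x 200 x about 36 high; origin under its centre
- driver: Bystander, leave alone. Screwdriver lying on the bench, about 200 long; origin under it
Not all that is in view belongs to the job. Leave any blue or pink look-alike of the part that bears spent_rib alone.

How it is judged:
By the outcome, as a careful person would: the job done as asked, in the order asked, and still so for the second after the job is handed in, with the robot touching nothing.
It also fails if it takes over 72 s, if anything falls off the work surface, if the arm or the gripper's body presses on something with over 40 N, if the wrist force passes 120 N, or if a joint passes its speed limit or range.

## Robot

A 6-joint arm with a two-finger parallel gripper is mounted at the origin on the work surface. World frame = base frame: x ahead of the robot, y to its left, z up, the work surface at z = 0. Lengths are in m, angles in rad, forces in N, time in s.
With the tool pointing down it reaches from about 0.25 to 0.775 m from the base axis. Payload 4 kg.
Tool frame: the origin (TCP) lies between the finger pads; the fingertips stand env.tip_extent ahead of it and the grasp point (between the pads) lies 11 mm behind it (env.tip_extent is the distance from the TCP to the fingertips, in m); z points along the fingers, y is the line along which they close (so a half turn about z gives the same grasp; the last joint's range is limited). The gripper opens to 94 mm and grips with 3 to 60 N. Pads are 16 mm wide; open, the fingers measure 119 mm over their backs; the gripper's body (75 mm by 177 mm) begins 78 mm behind the grasp point.
Start: joints at [1.081, 0.087, 1.371, -0, 1.684, -0.103], TCP at [0.207, 0.509, 0.214] pointing down, gripper open.
Joint ranges: [-3.1, 3.1], [-0.76, 2.03], [0.27, 2.55], [-1.08, 4.22], [0.17, 2.65], [-2.57, 2.57]. Speed limits (rad/s): [2.79, 2.79, 3.14, 3.14, 3.14, 3.14].

## Interface

Orientations are given as a unit quaternion [x, y, z, w].
In Python, from workcell import env, eyes, spotter gives the robot as it stands.
- The arm moves only by the tool arm_command, never from a script. Its arguments are lists of equal length, an entry for each row: "jaw": the opening, from 0 (shut) to 1 (fully open); "xyz": the shift along the tool's x, y, z in cm, a list of three; "yaw": the turn about the tool's z in rad. In form: {"jaw": [jaw, ...], "xyz": [[tx, ty, tz], ...], "yaw": [yaw, ...]}. A call has 1 to 5 rows; each row shifts and turns the commanded pose from where the row before left it, along the tool's axes as they then stand; what a row does not reach is not made up. A row lasts 1/12 s, in which the tool goes at most 41.7 mm and 7.16 degrees, less where a joint would pass 70% of its speed; a pose out of reach is approached as far as the arm can. A call is refused whole if a number of a shift passes 4.17 or a number of a turn 0.125, either way. A call with a gripper value outside its range is refused whole. The fingers move at their own pace and stop on an object; the grip force is fixed at half the most. Time passes only in rows, so rows that do not move let the fingers close. It gives the time, the measured TCP pose, the force, the opening and the grip force at its end, in the units of the state.
- env.sense(): the state, without advancing time (a new reading comes with each control period).
- eyes.camera(name): name is "scene" or "top" or "wrist"; returns a dict with "img" (420x560x3 uint8, red, green, blue), "fov_y" (degrees; the focal length in pixels is half the picture's height over the tangent of half this angle, whatever the lens; pixels are square), "cx", "cy" (the principal point, pixels), "R" (3x3) and "t" (3): a world point X has camera coordinates R X + t. Camera axes: x right, y down, z forward; pixel columns grow to the right and rows downward; lengths in m; the calibration is good to about 2 mm. The wrist camera is an equidistant fisheye: a pixel r from the principal point sees the ray r / f radians off the axis. A picture is of the moment at which its call begins. There is no depth.
- env.finish_job(): hands the job in; it is judged then, once.
Trained networks look in the newest picture that a camera, given by its name, has taken for a name from the list of things; names that differ only in an ending like _2 or _b are one class to them, and where a whole thing is asked for, a point or a joint stands for the part that bears it (a point fixed in the world has none). Each returns a list of dicts, best first, with "conf" (0 to 1); they miss things now and then, are a little off and sometimes report something else, mostly with a low value. They report only what shows in the picture. A call takes as long as a camera call. They do not tell look-alikes from the thing itself.
- spotter.cut_out(camera, target): "region" (420x560 bool, what is visible of it) and "rect" ([left, top, right, bottom] in pixels, round what is visible of it).
The state is a dict: "clock": time; "qpos": joint angles; "dq": joint speeds; "effort": joint torques, N m; "eef_pos": TCP position; "orientation": TCP orientation; "contact_force": force on the tool from outside, world axes, zero at the start; "torque": the same for the moment, N m; "finger_gap": finger opening in m; "grip_force": force on a finger pad.
Only numpy, scipy, OpenCV 4.12 (cv2) and the standard library are available. Lean on these libraries where they do the work, as an engineer would, in place of code of your own. Each camera call takes 0.05 s, during which the arm holds its last target. There are 200 camera calls.

## Working session

There is one attempt and no reset: what is moved stays moved. The work goes in short steps, Python scripts to look and compute and a tool call to move; the robot and the scene stay as the last step left them, time stands still between calls to the robot, and variables do not carry over. Pictures are saved under pics/ and viewed, at most 10 in all, crops included, and the job is handed in when it is done.

Besides the shell and the picture viewer there is one more tool, called after "Emit:" by a JSON object that holds its "method" and its "body". arm_command: Moves the arm, as the interface text tells. Its arguments: {"type":"object","properties":{"jaw":{"type":"array"},"xyz":{"type":"array"},"yaw":{"type":"array"}},"required":["jaw","xyz","yaw"]}

```bash
ls; mkdir -p pics; python3 - <<'E'
from workcell import env,eyes,spotter
import cv2
print(env.sense()); print(env.tip_extent)
for n in("scene","top"):
    c=eyes.camera(n); cv2.imwrite(f"pics/{n}0.png",c["img"][:,:,::-1])
    print(n,c["fov_y"],c["cx"],c["cy"],c["R"],c["t"])
    for t in("keep_rib","spent_rib","pile_top_rib","m1_center","m1_term"):
        print(t,[(round(d["conf"],2),d["rect"]) for d in spotter.cut_out(n,t)])
E
```

```text
pics
{'clock': 0.0, 'qpos': array([ 1.08094395e+00,  8.79662428e-02,  1.37225676e+00,  7.01185016e-06,
        1.68359701e+00, -1.03083665e-01]), 'dq': array([-3.24837552e-04,  1.02195931e-04,  9.02849317e-04,  6.31916275e-04,
       -5.63155930e-04, -3.78676378e-05]), 'effort': array([ 2.73515470e-04, -3.40177453e+01, -3.02431548e+01,  7.16200517e-02,
        3.29431356e-02, -1.60956047e-04]), 'eef_pos': array([0.20719979, 0.50890157, 0.21229675]), 'orientation': array([ 1.92180757e-01,  9.81358913e-01, -1.06408068e-03, -3.28688275e-04]), 'contact_force': array([-0.07728007, -0.67072603, -0.42748155]), 'torque': array([-0.03443719,  0.0032833 , -0.01364007]), 'grip_force': 0.0, 'finger_gap': 0.09391987870915147}
0.008
scene 48.66708144406785 274.0880236567911 207.14421179452333 [[-0.83149623  0.55526045 -0.01731621]
 [ 0.35572671  0.50823719 -0.78431719]
 [-0.42669958 -0.65831663 -0.62011829]] [ 0.44901861 -0.13225074  1.478607  ]
keep_rib [(0.77, [292.4, 243.1, 378.8, 310.4])]
spent_rib [(0.97, [372.5, 207.9, 453.0, 255.4]), (0.91, [271.6, 136.2, 339.2, 169.3]), (0.75, [237.4, 207.
[... 302 characters left out ...]
79.5375928494378 210.9277542325901 [[ 0.01769196 -0.99971801  0.01583953]
 [-0.99749121 -0.01873416 -0.06826646]
 [ 0.06854395 -0.01459203 -0.99754138]] [-0.00979124  0.55438243  1.47719324]
keep_rib [(0.59, [200.9, 184.3, 216.5, 248.2]), (0.51, [201.2, 236.4, 215.0, 248.4])]
spent_rib [(0.95, [177.0, 121.7, 247.5, 150.0]), (0.76, [193.1, 263.4, 224.9, 328.3]), (0.62, [257.7, 181.3, 274.6, 244.9])]
pile_top_rib [(0.94, [350.3, 180.9, 378.5, 248.3]), (0.54, [197.9, 185.7, 221.1, 250.5]), (0.5, [203.3, 197.7, 213.7, 213.7]), (0.33, [136.2, 215.5, 162.5, 267.8]), (0.17, [199.3, 232.8, 217.3, 249.7])]
m1_center [(0.49, [199.4, 235.0, 215.2, 247.2])]
m1_term [(0.61, [198.8, 232.1, 211.9, 247.6])]
```

```bash
python3 - <<'E'
import cv2
i=cv2.imread("pics/top0.png")
cv2.imwrite("pics/topc.png",cv2.resize(i[100:350,120:400],None,fx=2.4,fy=2.4,interpolation=cv2.INTER_CUBIC)[:600])
E
```

```text
(no output)
```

View pics/scene0.png

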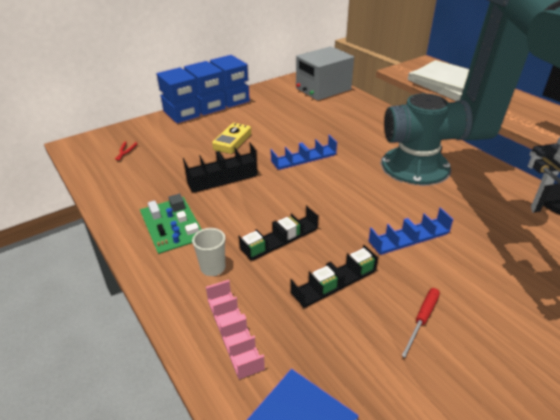

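View pics/topc.png

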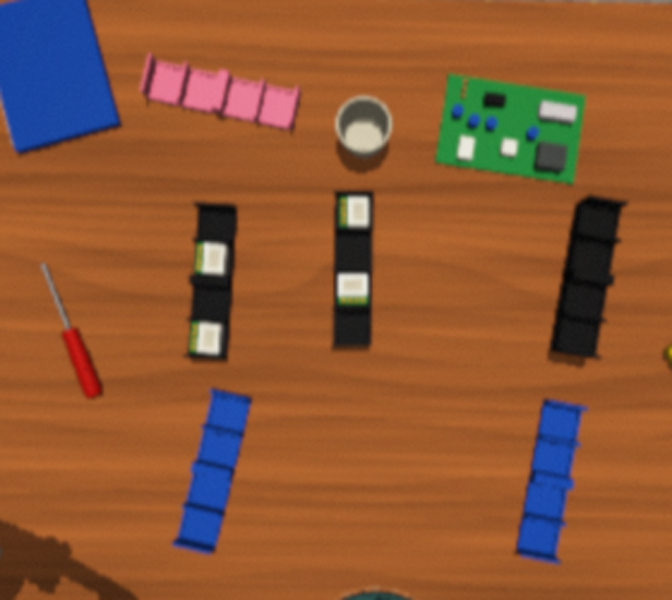

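The top image shows two half-full trays. The left tray, crop (210,280), has both terminal strips to +y, so it is the one to fill: p1 and p3 are taken, p2 and p4 free. The middle tray, crop (352,270), has m3 in p4 and m4 in p2 with its strip to -x, so it is the spent one. The black pile is at (587,280). Look-alikes to avoid are blue at (212,470) and (550,480), and pink at (220,92).

```bash
cat > h.py <<'E'
import numpy as np, cv2
from scipy.optimize import minimize
from workcell import env,eyes,spotter
def proj(c,X):
    p=np.asarray(X)@np.array(c["R"]).T+np.array(c["t"])
    f=210/np.tan(np.radians(c["fov_y"]/2))
    if c.get("name")=="wrist":
        r=np.hypot(p[:,0],p[:,1])+1e-12; th=np.arctan2(r,p[:,2]); u=p[:,:2]*(f*th/r)[:,None]
    else: u=p[:,:2]/p[:,2:]*f
    return u+[c["cx"],c["cy"]]
def box(x0,x1,y0,y1,z0,z1): return np.array([[x,y,z] for x in(x0,x1) for y in(y0,y1) for z in(z0,z1)])/1000
def tray(mods=(),z=0):
    b=[box(-100,100,-27,27,0,5),box(-107,107,-27,27,5,8),box(-107,107,-27,-23,5,13),box(-107,107,23,27,5,13),box(-7,7,-27,27,5,46)]
    b+=[box(s*105-2,s*105+2,-27,27,5,50) for s in(-1,1)]+[box(s*55-2,s*55+2,-27,27,5,46) for s in(-1,1)]
    b+=[box(m-20,m+20,-20,20,8,46) for m in mods]
    return [q+[0,0,z/1000] for q in b]
def place(b,p):
    c,s=np.cos(p[2]),np.sin(p[2]); R=np.array([[c,-s,0],[s,c,0],[0,0,1]])
    return [q@R.T+[p[0],p[1],0] for q in b]
S=4
def render(c,bs):
    m=np.zeros((420*S,560*S),np.uint8)
    for b in bs:
        u=(proj(c,b)+.5)*S-.5
        cv2.fillConvexPoly(m,cv2.convexHull(np.round(u*16).astype(np.int32)),255,shift=4)
    return m
def nonwood(img):
    i=img.astype(int); R,G,B=i[...,0],i[...,1],i[...,2]
    return ((R-B<30)*255).astype(np.uint8)
def up(m): return cv2.resize(m,None,fx=S,fy=S,interpolation=cv2.INTER_LINEAR)
def fit(cams,b,p0,margin=.02,step=.01):
    T=[]
    for c in cams:
        reg=cv2.dilate(render(c,place(b,p0)),np.ones((2*int(7*S)+1,)*2))
        if c.get("ign") is not None: reg[up(c["ign"])>0]=0
        i=cv2.resize(c["img"],None,fx=S,fy=S,interpolation=cv2.INTER_CUBIC)
        T.append((c,nonwood(i),reg>0))
    def cost(p): return sum(np.mean((render(c,place(b,p))!=m)[r]) for c,m,r in T)
    best=None
    for d in((0,0,0),(.005,0,0),(0,.005,0)):
        p=np.array(p0)+d
        r=minimize(cost,p,method="Nelder-Mead",options=dict(initial_simplex=[p,p+[step,0,0],p+[0,step,0],p+[0,0,.06]],xatol=1e-4,fatol=1e-5,maxiter=150))
        if best is None or r.fun<best.fun: best=r
    return best.x,best.fun
def cam(n): 
    c=dict(eyes.camera(n)); c["name"]=n; return c
def unproj(c,uv,z):
    f=210/np.tan(np.radians(c["fov_y"]/2)); d=(np.array(uv)-[c["cx"],c["cy"]])/f
    if c.get("name")=="wrist":
        r=np.hypot(*d)+1e-12; d=np.array([*(d/r*np.sin(r)),np.cos(r)])
    else: d=np.array([*d,1])
    R,t=np.array(c["R"]),np.array(c["t"]); o=-R.T@t; v=R.T@d
    return o+v*(z-o[2])/v[2]
def go(p,ang,cur=None):
    "rows to reach TCP p with tool-y at world angle ang(rad)"
    s=env.sense(); x,y,z,w=s["orientation"]
    a0=np.arctan2(1-2*(x*x+z*z),2*(x*y-z*w)); e=s["eef_pos"]
    if cur is not None: e,a0=cur
    ty=np.array([np.cos(a0),np.sin(a0),0]); tx=np.array([-ty[1],ty[0],0])
    d=np.array(p)-e
    print("d tool cm",np.round([d@tx*100,d@ty*100,-d[2]*100],2),"yaw",round((a0-ang+np.pi/2)%np.pi-np.pi/2,4),"now",np.round(e,4),"ang",round(a0,4),"q6",s["qpos"][5].round(2))
E
python3 - <<'E'
from h import *
cs=[cam("top"),cam("scene")]
w=cam("wrist"); e=env.sense()["eef_pos"]; print("wristcam",w["fov_y"],w["cx"],w["cy"],np.array(w["R"]).round(3).tolist(),(-np.array(w["R"]).T@w["t"]-e).round(3))
cv2.imwrite("pics/w0.png",w["img"][:,:,::-1])
for n,uv,mods,z,th in(("keep",(120+210/2.4,100+280/2.4),(-80,30),0,-.05),("spent",(120+352/2.4,100+270/2.4),(-30,80),0,0),("pile",(120+587/2.4,100+280/2.4),(),46,-.1)):
    p=unproj(cs[0],uv,.03 if z==0 else .08)[:2]; b=tray(mods,z)
    if z: b+=tray((),0)
    for sub in(cs,cs[:1],cs[1:]):
        r=fit(sub,b,[*p,th]); print(n,r[0].round(4),round(r[1],3))
E
```

```text
wristcam 65.70646984690485 270.80847250924154 206.48345892358074 [[0.377, 0.926, 0.0], [0.9, -0.367, 0.234], [0.217, -0.088, -0.972]] [-0.063  0.025  0.171]
keep [ 0.5288  0.2395 -0.0313] 0.202
keep [ 0.5293  0.2405 -0.0316] 0.093
keep [ 0.528   0.2379 -0.0062] 0.106
spent [0.5492 0.0415 0.0106] 0.179
spent [0.5482 0.0419 0.0164] 0.094
spent [0.5488 0.0376 0.0173] 0.081
pile [ 0.543  -0.2807 -0.204 ] 0.131
pile [ 0.5417 -0.2796 -0.1764] 0.054
pile [ 0.5439 -0.2843 -0.2612] 0.07
```

```bash
python3 - <<'E'
from h import *
go([.51,.14,.2],np.pi/2)
E
```

```text
d tool cm [-41.95 -22.8    1.36] yaw -0.3868 now [0.2075 0.5094 0.2136] ang 1.184 q6 -0.1
```

View pics/w0.png

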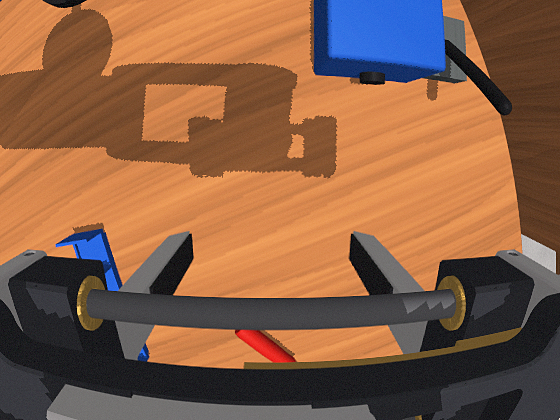

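The wrist picture shows the fingers at (190,240) and (350,240), with the view reaching back towards the robot. Next I move over the trays to look closer.

Emit:
{"method": "arm_command", "body": {"jaw": [1,1,1,1,1], "xyz": [[-3.5,-1.25,0.1],[-3.5,-1.25,0.1],[-3.5,-1.25,0.1],[-3.5,-1.25,0.1],[-3.5,-1.25,0.1]], "yaw": [0,0,0,0,0]}}

```text
clock: 1.17
eef_pos: [0.3469, 0.3843, 0.2086]
orientation: [0.192, 0.981, 0.0, 0.0]
contact_force: [0.7, 0.6, -0.3]
finger_gap: 0.0941
grip_force: 0.0
```

Emit:
{"method": "arm_command", "body": {"jaw": [1,1,1,1,1], "xyz": [[-3.5,-1.25,0.1],[-3.5,-1.25,0.1],[-3.5,-1.25,0.1],[-3.5,-1.25,0.1],[-3.5,-1.25,0.1]], "yaw": [0,0,0,0,0]}}

```text
clock: 1.58
eef_pos: [0.4856, 0.2602, 0.2037]
orientation: [0.192, 0.981, 0.0, 0.0]
contact_force: [0.5, 0.6, 0.6]
finger_gap: 0.0941
grip_force: 0.0
```

Emit:
{"method": "arm_command", "body": {"jaw": [1,1,1,1,1], "xyz": [[-3.5,-1.25,0.1],[-3.5,-1.25,0.1],[-3.5,-1.25,0.1],[-3.5,-1.25,0.1],[-3.5,-1.25,0.1]], "yaw": [0,0,0,0,0]}}

```text
clock: 2.0
eef_pos: [0.6242, 0.1362, 0.1985]
orientation: [0.192, 0.981, 0.0, 0.0]
contact_force: [-0.1, 0.8, 0.4]
finger_gap: 0.094
grip_force: 0.0
```

Emit:
{"method": "arm_command", "body": {"jaw": [1,1,1,1,1], "xyz": [[0,0,0],[0,0,0],[0,0,0],[0,0,0],[0,0,0]], "yaw": [-0.1,-0.1,-0.1,-0.087,0]}}

```text
clock: 2.42
eef_pos: [0.6231, 0.1375, 0.1983]
orientation: [-0.001, 1.0, 0.0, -0.0]
contact_force: [0.7, 0.8, -0.4]
finger_gap: 0.0937
grip_force: 0.0
```

```bash
python3 - <<'E'
from h import *
go([.62,.14,.2],np.pi/2)
w=cam("wrist"); cv2.imwrite("pics/w1.png",w["img"][:,:,::-1]); np.save("w1.npy",w,allow_pickle=True)
g=w["img"].copy()
for b,p in((tray((-80,30)),(.5288,.2400,-.04)),(tray((-30,80)),(.5488,.0405,.012))):
    m=cv2.resize(render(w,place(b,p)),(560,420)); cs,_=cv2.findContours(m,0,1); cv2.drawContours(g,cs,-1,(255,0,0),1)
cv2.imwrite("pics/w1o.png",g[:,:,::-1])
E
```

```text
d tool cm [ 0.31  0.25 -0.17] yaw 0.0012 now [0.6231 0.1375 0.1983] ang 1.572 q6 -1.44
```

View pics/w1o.png

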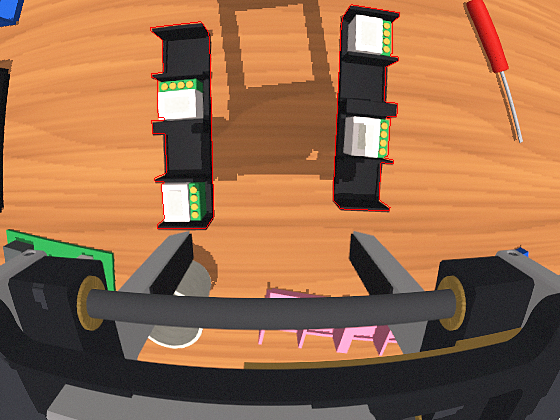

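The overlay confirms the choice: the tray to fill is on the right (green strips at (385,35) and (383,140), both to +y). The spent tray is on the left, with m4 at (180,95) with its strip to -x and m3 at (183,200). Next I refine the fits in this picture.

```bash
cat >> h.py <<'E'
def modmask(img):
    i=img.astype(int); R,G,B=i[...,0],i[...,1],i[...,2]
    return (((np.minimum(np.minimum(R,G),B)>95)|((G-R>25)&(G-B>15)))*255).astype(np.uint8)
def fitmod(c,p0,z,rad=10):
    global nonwood
    o=nonwood; nonwood=modmask
    try: return fit([c],[box(-20,20,-20,20,z,z+38)],p0,step=.004)
    finally: nonwood=o
def loc(p,X):
    c,s=np.cos(p[2]),np.sin(p[2]); return np.array([p[0]+c*X[0]-s*X[1],p[1]+s*X[0]+c*X[1]])
def rel(p,X):
    c,s=np.cos(p[2]),np.sin(p[2]); d=np.array(X[:2])-p[:2]; return np.array([c*d[0]+s*d[1],-s*d[0]+c*d[1]])
E
python3 - <<'E'
from h import *
w=np.load("w1.npy",allow_pickle=True).item()
for n,mods,p in(("keep",(-80,30),(.5288,.24,-.04)),("spent",(-30,80),(.5488,.0405,.012))):
    r=fit([w],tray(mods),p,step=.005); print(n,r[0].round(4),round(r[1],4)); p=r[0]
    for m in mods:
        q=fitmod(w,[*loc(p,(m/1000,0)),p[2]],8); print(m,q[0].round(4),round(q[1],4),"rel",(rel(p,q[0])*1000).round(1))
    print({k:loc(p,(k/1000,0)).round(4).tolist() for k in(-80,-30,30,80)})
E
```

```text
keep [ 0.5299  0.24   -0.0372] 0.0525
-80 [ 0.4504  0.2422 -0.1175] 0.1357 rel [-79.4  -0.8]
30 [ 0.5603  0.2377 -0.0535] 0.0673 rel [30.5 -1.2]
{-80: [0.4499, 0.243], -30: [0.4999, 0.2411], 30: [0.5598, 0.2389], 80: [0.6098, 0.237]}
spent [0.5507 0.0406 0.0062] 0.052
-30 [0.5215 0.0404 0.0074] 0.051 rel [-29.2   0. ]
80 [0.6302 0.041  0.0096] 0.0763 rel [79.5 -0.1]
{-80: [0.4707, 0.0401], -30: [0.5207, 0.0404], 30: [0.5807, 0.0408], 80: [0.6307, 0.0411]}
```

Emit:
{"method": "arm_command", "body": {"jaw": [1,1,1,1,1], "xyz": [[-0.24,-3.22,1.0],[-0.24,-3.22,1.0],[-0.24,-3.21,1.0],[0,0,3.5],[0,0,3.5]], "yaw": [-0.006,0,0,0,0]}}

```text
clock: 2.88
eef_pos: [0.6325, 0.0391, 0.1002]
orientation: [-0.0, 1.0, -0.0, 0.003]
contact_force: [0.4, 0.1, -0.1]
finger_gap: 0.0941
grip_force: 0.0
```

Emit:
{"method": "arm_command", "body": {"jaw": [1,1,1], "xyz": [[0,0,3.5],[0,0,3.1],[0,0,0.5]], "yaw": [0,0,0]}}

```text
clock: 3.13
eef_pos: [0.6256, 0.0413, 0.0202]
orientation: [-0.002, 1.0, 0.0, -0.006]
contact_force: [-2.1, 0.1, -0.2]
finger_gap: 0.0943
grip_force: 0.0
```

Emit:
{"method": "arm_command", "body": {"jaw": [0.42,0.3,0.3,0.3,0.3], "xyz": [[0,0,0],[0,0,0],[0,0,0],[0,0,0],[0,0,0]], "yaw": [0,0,0,0,0]}}

```text
clock: 3.55
eef_pos: [0.6322, 0.0413, 0.0302]
orientation: [-0.003, 1.0, -0.0, 0.002]
contact_force: [0.1, 0.3, 0.1]
finger_gap: 0.0638
grip_force: 0.0
```

Emit:
{"method": "arm_command", "body": {"jaw": [0.2,0.2,0.2,0.2,0.2], "xyz": [[0.1,0,0.2],[0.1,0,0.2],[0,0,0],[0,0,0],[0,0,0]], "yaw": [0,0,0,0,0]}}

```text
clock: 3.97
eef_pos: [0.6282, 0.0413, 0.0232]
orientation: [-0.003, 1.0, 0.0, -0.0]
contact_force: [-1.4, 0.3, -0.6]
finger_gap: 0.0397
grip_force: 30.0
```

Emit:
{"method": "arm_command", "body": {"jaw": [0.2,0.2], "xyz": [[0,0,0],[0,0,0]], "yaw": [0,0]}}

```text
clock: 4.13
eef_pos: [0.6284, 0.0412, 0.0232]
orientation: [-0.003, 1.0, 0.0, -0.0]
contact_force: [0.2, 0.3, -0.8]
finger_gap: 0.0401
grip_force: 30.0
```

```bash
python3 - <<'E'
from h import *
s=env.sense(); print(s["finger_gap"],s["grip_force"],s["contact_force"])
go([.6098,.237,.11],np.pi/2-.037)
E
```

```text
0.0401311723222182 29.999740719795227 [ 0.23273002  0.28503794 -0.84520042]
d tool cm [ 1.73 19.59 -8.68] yaw 0.0432 now [0.6284 0.0412 0.0232] ang 1.577 q6 -1.6
```

Emit:
{"method": "arm_command", "body": {"jaw": [0.2,0.2,0.2,0.2], "xyz": [[0,0,-1],[0,0,-3],[0,0,-3],[0,0,-1.5]], "yaw": [0,0,0,0]}}

```text
clock: 4.47
eef_pos: [0.6304, 0.0411, 0.1132]
orientation: [-0.003, 1.0, -0.0, 0.003]
contact_force: [0.6, -0.1, -0.1]
finger_gap: 0.0395
grip_force: 30.0
```

Emit:
{"method": "arm_command", "body": {"jaw": [0.2,0.2,0.2,0.2,0.2], "xyz": [[0.38,3,0],[0.38,4,0],[0.38,4,0],[0.38,4,0],[0.38,3,0]], "yaw": [0,0,0,0,0]}}

```text
clock: 4.88
eef_pos: [0.608, 0.2241, 0.1093]
orientation: [-0.004, 1.0, 0.001, 0.0]
contact_force: [-0.8, 0.7, -1.8]
finger_gap: 0.0398
grip_force: 30.0
```

Emit:
{"method": "arm_command", "body": {"jaw": [0.2,0.2,0.2,0.2], "xyz": [[0,1.6,0],[0,0,0],[0,0,0],[0,0,0]], "yaw": [0.043,0,0,0]}}

```text
clock: 5.22
eef_pos: [0.6085, 0.2363, 0.1087]
orientation: [0.018, 1.0, -0.0, 0.0]
contact_force: [0.5, 0.0, -1.0]
finger_gap: 0.0394
grip_force: 30.0
```

```bash
python3 - <<'E'
from h import *
s=env.sense(); print(s["finger_gap"],s["grip_force"],s["contact_force"])
go([.608,.237,.0242],np.pi/2-.037)
w=cam("wrist"); cv2.imwrite("pics/w2.png",w["img"][:,:,::-1]); np.save("w2.npy",w,allow_pickle=True)
E
```

```text
0.03944439986865007 29.99953866004944 [ 0.54971069  0.0450947  -0.97741217]
d tool cm [0.06 0.07 8.45] yaw 0.0003 now [0.6085 0.2363 0.1087] ang 1.5341 q6 -1.25
```

View pics/w2.png

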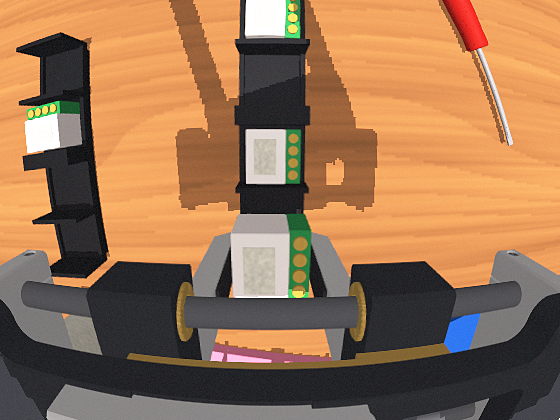

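Emit:
{"method": "arm_command", "body": {"jaw": [0.2,0.2,0.2,0.2,0.2], "xyz": [[0.06,0.07,2],[0,0,2],[0,0,0.8],[0,0,0.5],[0,0,0.5]], "yaw": [0,0,0,0,0]}}

```text
clock: 5.68
eef_pos: [0.6081, 0.2369, 0.0503]
orientation: [0.019, 1.0, -0.0, -0.0]
contact_force: [-0.9, 0.3, -2.3]
finger_gap: 0.0395
grip_force: 30.0
```

Emit:
{"method": "arm_command", "body": {"jaw": [0.2,0.2,0.2,0.2,0.2], "xyz": [[0,0,0.5],[0,0,0.5],[0,0,0.5],[0,0,0.5],[0,0,0]], "yaw": [0,0,0,0,0]}}

```text
clock: 6.1
eef_pos: [0.6071, 0.2377, 0.0293]
orientation: [0.018, 1.0, -0.0, -0.001]
contact_force: [-0.1, -0.1, -2.6]
finger_gap: 0.0394
grip_force: 30.0
```

Emit:
{"method": "arm_command", "body": {"jaw": [0.2,0.2,0.7,0.7,0.7], "xyz": [[0,0,0.3],[0,0,0.2],[0,0,0],[0,0,0],[0,0,0]], "yaw": [0,0,0,0,0]}}

```text
clock: 6.52
eef_pos: [0.6083, 0.238, 0.0262]
orientation: [0.018, 1.0, 0.0, 0.001]
contact_force: [0.1, -0.1, 0.1]
finger_gap: 0.0565
grip_force: 0.0
```

Emit:
{"method": "arm_command", "body": {"jaw": [0.8,1,1,1,1], "xyz": [[0,0,0],[0,0,-2],[0,0,-3],[0,0,-4],[0,0,-1]], "yaw": [0,0,0,0,0]}}

```text
clock: 6.93
eef_pos: [0.6109, 0.2388, 0.1334]
orientation: [0.018, 1.0, 0.002, 0.006]
contact_force: [1.0, 0.4, 1.2]
finger_gap: 0.0897
grip_force: 0.0
```

```bash
python3 - <<'E'
from h import *
go([.5215,.0404,.12],np.pi/2+.007)
E
```

```text
d tool cm [  8.21 -20.15   1.34] yaw -0.0438 now [0.6109 0.2388 0.1334] ang 1.534 q6 -1.25
```

Emit:
{"method": "arm_command", "body": {"jaw": [1,1,1,1,1], "xyz": [[1.32,-3.34,0],[1.32,-3.34,0],[1.32,-3.34,0],[1.32,-3.34,0],[1.32,-3.34,0]], "yaw": [0,0,0,0,0]}}

```text
clock: 7.35
eef_pos: [0.5349, 0.0721, 0.1256]
orientation: [0.018, 1.0, -0.0, 0.0]
contact_force: [0.5, 0.2, 0.1]
finger_gap: 0.094
grip_force: 0.0
```

Emit:
{"method": "arm_command", "body": {"jaw": [1,1,1,1], "xyz": [[1.32,-3.34,1],[0,0,2],[0,0,2],[0,0,1]], "yaw": [-0.044,0,0,0]}}

```text
clock: 7.68
eef_pos: [0.5199, 0.0397, 0.0635]
orientation: [-0.003, 1.0, 0.0, -0.001]
contact_force: [0.0, 0.3, -0.3]
finger_gap: 0.0937
grip_force: 0.0
```

Emit:
{"method": "arm_command", "body": {"jaw": [1,1], "xyz": [[0,0,0],[0,0,0]], "yaw": [0,0]}}

```text
clock: 7.85
eef_pos: [0.5212, 0.0407, 0.0653]
orientation: [-0.004, 1.0, 0.0, -0.0]
contact_force: [1.0, 0.2, -0.1]
finger_gap: 0.0939
grip_force: 0.0
```

```bash
python3 - <<'E'
from h import *
go([.5213,.0404,.0245],np.pi/2+.007)
E
```

```text
d tool cm [-0.01 -0.03  4.08] yaw 0.0007 now [0.5212 0.0407 0.0653] ang 1.5785 q6 -1.61
```

Emit:
{"method": "arm_command", "body": {"jaw": [0.7,0.5,0.5,0.5,0.4], "xyz": [[0,0,1.5],[0,0,1.2],[0,0,0.8],[0,0,0.6],[0,0,0]], "yaw": [0,0,0,0,0]}}

```text
clock: 8.27
eef_pos: [0.5203, 0.0407, 0.023]
orientation: [-0.004, 1.0, 0.0, -0.001]
contact_force: [0.0, -0.3, -1.1]
finger_gap: 0.064
grip_force: 0.0
```

Emit:
{"method": "arm_command", "body": {"jaw": [0.2,0.2,0.2,0.2,0.2], "xyz": [[0,0,0],[0,0,0],[0,0,0],[0,0,0],[0,0,0]], "yaw": [0,0,0,0,0]}}

```text
clock: 8.68
eef_pos: [0.5219, 0.0405, 0.0253]
orientation: [-0.004, 1.0, 0.0, 0.001]
contact_force: [-0.3, 0.5, 1.4]
finger_gap: 0.0399
grip_force: 30.0
```

Emit:
{"method": "arm_command", "body": {"jaw": [0.2,0.2,0.2,0.2,0.2], "xyz": [[0,0,-1],[0,0,-3],[0,0,-3],[0.7,2.5,-1],[0.7,3.5,0]], "yaw": [0,0,0,0,0]}}

```text
clock: 9.1
eef_pos: [0.5099, 0.0991, 0.1096]
orientation: [-0.001, 1.0, -0.0, 0.005]
contact_force: [1.4, 0.9, -1.8]
finger_gap: 0.04
grip_force: 30.0
```

Emit:
{"method": "arm_command", "body": {"jaw": [0.2,0.2,0.2,0.2,0.2], "xyz": [[0.7,3,0],[0,1,0],[0,0,0],[0,0,0.5],[0,0,0.5]], "yaw": [0,0.115,0.115,0.115,0.115]}}

```text
clock: 9.52
eef_pos: [0.4997, 0.1408, 0.0954]
orientation: [0.227, 0.974, 0.0, 0.001]
contact_force: [0.2, -0.0, -1.7]
finger_gap: 0.0395
grip_force: 30.0
```

Emit:
{"method": "arm_command", "body": {"jaw": [0.2,0.2,0.2,0.2,0.2], "xyz": [[0,0,0.5],[0,0,0.5],[0,0,0.5],[0,0,0.5],[0,0,0.5]], "yaw": [0.115,0.115,0.115,0.115,0.115]}}

```text
clock: 9.93
eef_pos: [0.4995, 0.1402, 0.0698]
orientation: [0.494, 0.869, 0.0, 0.0]
contact_force: [0.3, -0.3, -0.5]
finger_gap: 0.0397
grip_force: 30.0
```

Emit:
{"method": "arm_command", "body": {"jaw": [0.2,0.2,0.2,0.2,0.2], "xyz": [[0,0,0.5],[0,0,0.5],[0,0,0.5],[0,0,0.5],[0,0,0.5]], "yaw": [0.115,0.115,0.115,0.115,0.12]}}

```text
clock: 10.35
eef_pos: [0.4996, 0.1402, 0.0448]
orientation: [0.722, 0.692, 0.0, 0.0]
contact_force: [-0.1, -0.9, -1.0]
finger_gap: 0.0399
grip_force: 30.0
```

Emit:
{"method": "arm_command", "body": {"jaw": [0.2,0.2], "xyz": [[0,0,0.5],[0,0,0]], "yaw": [0,0]}}

```text
clock: 10.52
eef_pos: [0.4987, 0.1401, 0.0387]
orientation: [0.719, 0.695, -0.001, -0.001]
contact_force: [0.4, -0.2, -1.5]
finger_gap: 0.0398
grip_force: 30.0
```

```bash
python3 - <<'E'
from h import *
go([.50,.14,.0175],-.037)
E
```

```text
d tool cm [-0.01  0.13  2.12] yaw 0.003 now [0.4987 0.1401 0.0387] ang -0.034 q6 0.2
```

Emit:
{"method": "arm_command", "body": {"jaw": [0.2,0.2,0.2,0.2,0.2], "xyz": [[0,0,1],[0,0,0.5],[0,0,0.3],[0,0,0.3],[0,0,0]], "yaw": [0,0,0,0,0]}}

```text
clock: 10.93
eef_pos: [0.499, 0.1402, 0.0176]
orientation: [0.72, 0.694, -0.001, -0.0]
contact_force: [1.0, -0.5, -1.5]
finger_gap: 0.0396
grip_force: 30.0
```

Emit:
{"method": "arm_command", "body": {"jaw": [0.7,0.8,0.9,1,1], "xyz": [[0,0,0],[0,0,0],[0,0,0],[0,0,0],[0,0,-1.5]], "yaw": [0,0,0,0,0]}}

```text
clock: 11.35
eef_pos: [0.4973, 0.1399, 0.031]
orientation: [0.72, 0.694, -0.002, -0.002]
contact_force: [0.1, -0.9, -0.1]
finger_gap: 0.0698
grip_force: 0.0
```

Emit:
{"method": "arm_command", "body": {"jaw": [1,1,1,1,1], "xyz": [[0,0,-2.5],[0,0,-2.5],[0,0,0],[0,0,0],[0,0,0]], "yaw": [0,-0.12,-0.12,-0.12,-0.12]}}

```text
clock: 11.77
eef_pos: [0.5002, 0.1405, 0.0847]
orientation: [0.532, 0.847, 0.001, 0.001]
contact_force: [-1.1, -0.2, 0.7]
finger_gap: 0.0937
grip_force: 0.0
```

Emit:
{"method": "arm_command", "body": {"jaw": [1,1,1,1,1], "xyz": [[0,0,0],[0,0,0],[0,0,0],[0,0,0],[0,0,0]], "yaw": [-0.12,-0.12,-0.12,-0.12,-0.12]}}

```text
clock: 12.18
eef_pos: [0.4997, 0.1403, 0.0838]
orientation: [0.258, 0.966, 0.0, 0.0]
contact_force: [-0.9, 1.0, -0.2]
finger_gap: 0.0941
grip_force: 0.0
```

Emit:
{"method": "arm_command", "body": {"jaw": [1,1,1,1,1], "xyz": [[0,0,0],[0,0,0],[0,0,0],[0,0,0],[0,0,0]], "yaw": [-0.12,-0.12,-0.12,-0.12,-0.011]}}

```text
clock: 12.6
eef_pos: [0.4997, 0.1403, 0.0838]
orientation: [0.017, 1.0, 0.0, 0.0]
contact_force: [0.4, 0.3, -0.3]
finger_gap: 0.0938
grip_force: 0.0
```

```bash
python3 - <<'E'
from h import *
go([.50,.14,.0195],np.pi/2-.037)
w=cam("wrist"); cv2.imwrite("pics/w3.png",w["img"][:,:,::-1]); np.save("w3.npy",w,allow_pickle=True)
E
```

```text
d tool cm [-0.03 -0.03  6.43] yaw 0.0026 now [0.4997 0.1403 0.0838] ang 1.5364 q6 -1.37
```

View pics/w3.png

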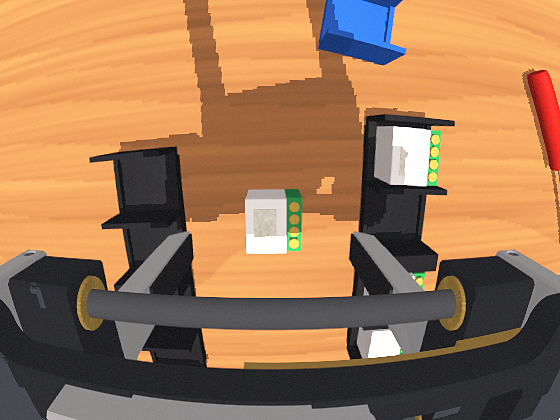

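m4 stands upright on the bench at (272,222), with its strip to the right (+y). I grip it along y.

```bash
python3 - <<'E'
from h import *
w=np.load("w3.npy",allow_pickle=True).item()
print(fitmod(w,[.499,.140,-.037],0))
E
```

```text
(array([ 0.49924389,  0.14134785, -0.02665453]), np.float64(0.19531998307085738))
```

Emit:
{"method": "arm_command", "body": {"jaw": [1,0.8,0.7,0.6,0.5], "xyz": [[0,0,2],[0,0,2],[0,0,1.2],[0,0,0.8],[0,0,0.4]], "yaw": [0,0,0,0,0]}}

```text
clock: 13.07
eef_pos: [0.4988, 0.1402, 0.0181]
orientation: [0.019, 1.0, -0.0, -0.001]
contact_force: [0.8, 0.7, 0.2]
finger_gap: 0.0709
grip_force: 0.0
```

Emit:
{"method": "arm_command", "body": {"jaw": [0.2,0.2,0.2,0.2,0.2], "xyz": [[0,0,0],[0,0,0],[0,0,0],[0,0,0],[0,0,0]], "yaw": [0,0,0,0,0]}}

```text
clock: 13.48
eef_pos: [0.5003, 0.1406, 0.0205]
orientation: [0.018, 1.0, 0.0, 0.001]
contact_force: [0.6, 0.3, 0.4]
finger_gap: 0.0395
grip_force: 30.0
```

Emit:
{"method": "arm_command", "body": {"jaw": [0.2,0.2], "xyz": [[0,0,0],[0,0,0]], "yaw": [0,0]}}

```text
clock: 13.65
eef_pos: [0.5003, 0.1406, 0.0205]
orientation: [0.018, 1.0, 0.0, 0.001]
contact_force: [1.2, 1.2, 3.1]
finger_gap: 0.0395
grip_force: 30.0
```

```bash
python3 - <<'E'
from h import *
go([.4999,.2411,.1],np.pi/2-.037)
E
```

```text
d tool cm [ 0.41 10.04 -7.95] yaw 0.0002 now [0.5003 0.1406 0.0205] ang 1.534 q6 -1.37
```

Emit:
{"method": "arm_command", "body": {"jaw": [0.2,0.2,0.2,0.2,0.2], "xyz": [[0,0,-1],[0,0,-3],[0,0,-3],[0.1,2,-1],[0.1,3,0]], "yaw": [0,0,0,0,0]}}

```text
clock: 14.07
eef_pos: [0.502, 0.1895, 0.1043]
orientation: [0.02, 1.0, 0.0, 0.004]
contact_force: [1.0, 0.5, -1.5]
finger_gap: 0.0399
grip_force: 30.0
```

Emit:
{"method": "arm_command", "body": {"jaw": [0.2,0.2,0.2,0.2,0.2], "xyz": [[0.1,3,0],[0,2.04,0],[0,0,0],[0,0,0],[0,0,0]], "yaw": [0,0,0,0,0]}}

```text
clock: 14.48
eef_pos: [0.4999, 0.24, 0.0993]
orientation: [0.018, 1.0, -0.001, -0.0]
contact_force: [0.1, 0.0, -0.5]
finger_gap: 0.0396
grip_force: 30.0
```

```bash
python3 - <<'E'
from h import *
go([.501,.2411,.029],np.pi/2-.037)
w=cam("wrist"); cv2.imwrite("pics/w4.png",w["img"][:,:,::-1]); np.save("w4.npy",w,allow_pickle=True)
E
```

```text
d tool cm [-0.1   0.12  7.03] yaw 0.0002 now [0.4999 0.24   0.0993] ang 1.534 q6 -1.19
```

Emit:
{"method": "arm_command", "body": {"jaw": [0.2,0.2,0.2,0.2,0.2], "xyz": [[-0.1,0.1,1.5],[0,0,1],[0,0,0.7],[0,0,0.6],[0,0,0.5]], "yaw": [0,0,0,0,0]}}

```text
clock: 14.95
eef_pos: [0.5009, 0.2411, 0.0555]
orientation: [0.019, 1.0, -0.0, -0.001]
contact_force: [0.5, 0.0, -0.6]
finger_gap: 0.0396
grip_force: 30.0
```

Emit:
{"method": "arm_command", "body": {"jaw": [0.2,0.2,0.2,0.2,0.2], "xyz": [[0,0,0.5],[0,0,0.5],[0,0,0.5],[0,0,0.5],[0,0,0]], "yaw": [0,0,0,0,0]}}

```text
clock: 15.37
eef_pos: [0.5005, 0.2415, 0.0352]
orientation: [0.018, 1.0, -0.0, -0.001]
contact_force: [0.1, -0.3, -1.2]
finger_gap: 0.04
grip_force: 30.0
```

Emit:
{"method": "arm_command", "body": {"jaw": [0.2,0.2,0.7,0.7,0.7], "xyz": [[0,0,0.4],[0,0,0.2],[0,0,0],[0,0,0],[0,0,0]], "yaw": [0,0,0,0,0]}}

```text
clock: 15.78
eef_pos: [0.5017, 0.2419, 0.031]
orientation: [0.018, 1.0, 0.0, 0.0]
contact_force: [0.4, -0.9, 0.1]
finger_gap: 0.0561
grip_force: 0.0
```

Emit:
{"method": "arm_command", "body": {"jaw": [0.8,1,1,1,1], "xyz": [[0,0,0],[0,0,-3],[0,0,-4],[0,0,-4],[0,0,-4]], "yaw": [0,0,0,0,0]}}

```text
clock: 16.2
eef_pos: [0.5009, 0.2416, 0.1822]
orientation: [0.018, 1.0, -0.0, -0.0]
contact_force: [0.7, 0.3, 0.7]
finger_gap: 0.0896
grip_force: 0.0
```

Emit:
{"method": "arm_command", "body": {"jaw": [1,1,1,1,1], "xyz": [[-1.62,-3.69,-0.4],[-1.62,-3.69,-0.4],[-1.62,-3.69,-0.4],[-1.62,-3.69,-0.4],[-1.62,-3.69,-0.4]], "yaw": [0,0,0,0,0]}}

```text
clock: 16.62
eef_pos: [0.5759, 0.0527, 0.2014]
orientation: [0.018, 1.0, 0.0, 0.001]
contact_force: [1.2, 0.1, 0.4]
finger_gap: 0.0941
grip_force: 0.0
```

Emit:
{"method": "arm_command", "body": {"jaw": [1,1,1,1,1], "xyz": [[-1.62,-3.69,0],[-1.62,-3.69,0],[-1.62,-3.69,0],[0,0,0],[0,0,0]], "yaw": [0,0,0,0,0]}}

```text
clock: 17.03
eef_pos: [0.6202, -0.0602, 0.2]
orientation: [0.02, 1.0, 0.0, -0.0]
contact_force: [0.3, 0.0, 0.8]
finger_gap: 0.0937
grip_force: 0.0
```

```bash
python3 - <<'E'
from h import *
w=cam("wrist"); np.save("w5.npy",w,allow_pickle=True)
g=w["img"].copy()
k=np.array([.5299,.24,-.0372])
print("tcp",env.sense()["eef_pos"])
sp=fit([w],tray(()),[.5507,.0406,.0062],step=.005); print("spent",sp[0].round(4),sp[1])
pi=fit([w],tray((),46)+tray(()),[.543,-.281,-.18],step=.006); print("pile",pi[0].round(4),pi[1])
for b,p in((tray((-80,-30,30,80)),k),(tray(()),sp[0]),(tray((),46)+tray(()),pi[0])):
    m=cv2.resize(render(w,place(b,p)),(560,420)); cs,_=cv2.findContours(m,0,1); cv2.drawContours(g,cs,-1,(255,0,0),1)
cv2.imwrite("pics/w5o.png",g[:,:,::-1])
E
```

```text
tcp [ 0.6198956  -0.0585719   0.20024807]
spent [0.5479 0.0429 0.0113] 0.03124013076470036
pile [ 0.5416 -0.2856 -0.1628] 0.03876514741843436
```

View pics/w5o.png

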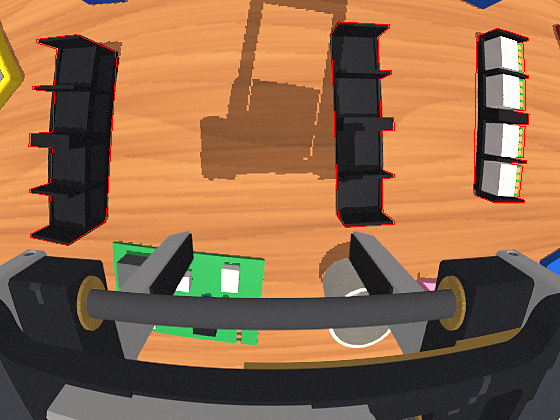

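Emit:
{"method": "arm_command", "body": {"jaw": [1,1,1,1,1], "xyz": [[-0.1,-4,-1],[-0.1,-4,-1],[-0.1,-4,-1],[-0.1,-4,-1],[-0.1,-4,-1]], "yaw": [0,0,0,0,0]}}

```text
clock: 17.5
eef_pos: [0.6177, -0.2573, 0.2518]
orientation: [0.017, 1.0, 0.0, 0.001]
contact_force: [0.9, 1.0, 0.4]
finger_gap: 0.0941
grip_force: 0.0
```

Emit:
{"method": "arm_command", "body": {"jaw": [1,1,1,1,1], "xyz": [[0,0,0],[0,0,0],[0,0,0],[0,0,0],[0,0,0]], "yaw": [0.063,0.063,0,0,0]}}

```text
clock: 17.92
eef_pos: [0.6178, -0.2564, 0.2507]
orientation: [0.08, 0.997, 0.0, 0.0]
contact_force: [-0.6, 0.3, 0.1]
finger_gap: 0.094
grip_force: 0.0
```

```bash
python3 - <<'E'
from h import *
w=cam("wrist"); np.save("w6.npy",w,allow_pickle=True)
g=w["img"].copy()
print("tcp",env.sense()["eef_pos"])
pi=fit([w],tray((),46)+tray(()),[.5416,-.284,-.163],step=.005); print("pile",pi[0].round(4),pi[1])
b,p=tray((),46)+tray(()),pi[0]
for q in [b,tray((),46)[4:5],tray((),46)[5:6],tray((),46)[6:7]]:
    m=cv2.resize(render(w,place(q,p)),(560,420)); cs,_=cv2.findContours(m,0,1); cv2.drawContours(g,cs,-1,(255,0,0),1)
cv2.imwrite("pics/w6o.png",cv2.resize(g[0:260,130:430,::-1],None,fx=2.3,fy=2.3))
go([.5485,.042,.12],.009)
E
```

```text
tcp [ 0.61779548 -0.25654539  0.25064667]
pile [ 0.542  -0.2833 -0.169 ] 0.013975450988539178
d tool cm [11.59 28.37 13.06] yaw 1.4021 now [ 0.6178 -0.2565  0.2506] ang 1.4111 q6 -1.89
```

View pics/w6o.png

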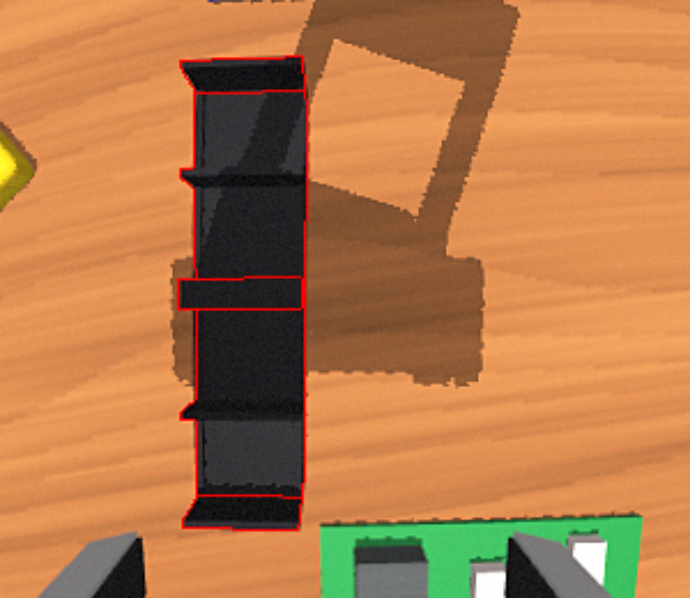

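The overlay fits the pile closely: its rib is at (240,293) in the crop and the end walls match. Next is the same relative view of the spent tray.

Emit:
{"method": "arm_command", "body": {"jaw": [1,1,1,1,1], "xyz": [[0.55,4,0.6],[0.55,4,0.6],[0.55,4,0.6],[0.55,4,0.6],[0.55,4,0.6]], "yaw": [0,0,0,0,0]}}

```text
clock: 18.38
eef_pos: [0.6224, -0.0536, 0.2204]
orientation: [0.081, 0.997, 0.0, 0.0]
contact_force: [0.6, 0.6, 0.1]
finger_gap: 0.0942
grip_force: 0.0
```

Emit:
{"method": "arm_command", "body": {"jaw": [1,1,1,1,1], "xyz": [[0.55,4,0.6],[0.55,4,0.6],[0.55,4,0.6],[0,0,0],[0,0,0]], "yaw": [0,0,0,-0.085,-0.085]}}

```text
clock: 18.8
eef_pos: [0.6251, 0.0688, 0.2018]
orientation: [-0.009, 1.0, 0.0, -0.001]
contact_force: [0.0, -0.7, 0.2]
finger_gap: 0.0938
grip_force: 0.0
```

Emit:
{"method": "arm_command", "body": {"jaw": [1,1,1], "xyz": [[0,0,0],[0,0,0],[0,0,0]], "yaw": [0,0,0]}}

```text
clock: 19.05
eef_pos: [0.6259, 0.0648, 0.2027]
orientation: [-0.003, 1.0, 0.0, 0.0]
contact_force: [-0.1, -0.4, -0.1]
finger_gap: 0.0943
grip_force: 0.0
```

```bash
python3 - <<'E'
from h import *
w=cam("wrist"); np.save("w7.npy",w,allow_pickle=True)
print("tcp",env.sense()["eef_pos"])
sp=fit([w],tray(()),[.549,.0415,.009],step=.005); print("spent",sp[0].round(4),sp[1])
ke=fit([w],tray((-80,-30,30,80)),[.5299,.24,-.037],step=.005); print("keep",ke[0].round(4),ke[1])
for m in (-80,-30,30,80):
    q=fitmod(w,[*loc(ke[0],(m/1000,0)),-.037],8); print(m,q[0].round(4),round(q[1],4),"rel",(rel(ke[0],q[0])*1000).round(1))
p=sp[0]; go([p[0],p[1],.12],p[2])
E
```

```text
tcp [0.62599246 0.06453226 0.20270531]
spent [0.5477 0.041  0.0098] 0.010545106956889892
keep [ 0.5299  0.2397 -0.0374] 0.08478660333529799
-80 [ 0.452   0.2421 -0.1334] 0.1945 rel [-77.9  -0.5]
-30 [ 0.499   0.2416 -0.0329] 0.1048 rel [-31.    0.8]
30 [ 0.5605  0.2392 -0.0419] 0.089 rel [30.7  0.6]
80 [ 0.6096  0.2378 -0.0277] 0.0939 rel [79.7  1.1]
d tool cm [ 7.84 -2.3   8.27] yaw 1.5666 now [0.626  0.0645 0.2027] ang 1.5764 q6 -1.56
```

Emit:
{"method": "arm_command", "body": {"jaw": [0.5,0.5,0.5,0.5,0.5], "xyz": [[2.6,-0.77,1],[2.6,-0.77,1],[2.6,-0.76,1],[0,0,1],[0,0,1]], "yaw": [0,0,0,0.12,0.12]}}

```text
clock: 19.52
eef_pos: [0.5469, 0.0403, 0.1524]
orientation: [0.12, 0.993, 0.0, 0.0]
contact_force: [-0.2, 0.6, 0.5]
finger_gap: 0.0641
grip_force: 0.0
```

Emit:
{"method": "arm_command", "body": {"jaw": [0.5,0.5,0.5,0.5,0.5], "xyz": [[0,0,1],[0,0,1],[0,0,1],[0,0,0],[0,0,0]], "yaw": [0.12,0.12,0.12,0.12,0.12]}}

```text
clock: 19.93
eef_pos: [0.5476, 0.0406, 0.1216]
orientation: [0.408, 0.913, -0.0, -0.001]
contact_force: [1.0, 0.7, 0.0]
finger_gap: 0.0472
grip_force: 0.0
```

Emit:
{"method": "arm_command", "body": {"jaw": [0.5,0.5,0.5,0.5,0.5], "xyz": [[0,0,0],[0,0,0],[0,0,0],[0,0,0],[0,0,0]], "yaw": [0.12,0.12,0.12,0.12,0.12]}}

```text
clock: 20.35
eef_pos: [0.5483, 0.0406, 0.1227]
orientation: [0.66, 0.752, 0.0, 0.0]
contact_force: [-0.7, -0.7, -0.6]
finger_gap: 0.0468
grip_force: 0.0
```

Emit:
{"method": "arm_command", "body": {"jaw": [0.5,0.5,0.5,0.5], "xyz": [[0,0,0],[0,0,0],[0,0,0],[0,0,0]], "yaw": [0.12,0.007,0,0]}}

```text
clock: 20.68
eef_pos: [0.5482, 0.0409, 0.1226]
orientation: [0.703, 0.712, 0.0, 0.0]
contact_force: [0.9, -0.1, -0.9]
finger_gap: 0.047
grip_force: 0.0
```

```bash
python3 - <<'E'
from h import *
print(env.sense()["finger_gap"]); go([.5477,.041,.0195],.0098)
E
```

```text
0.0469604144664482
d tool cm [ 1.000e-02 -5.000e-02  1.031e+01] yaw 0.0027 now [0.5482 0.0409 0.1226] ang 0.0125 q6 -0.04
```

Aligned over the rib, so I descend and pinch it.

Emit:
{"method": "arm_command", "body": {"jaw": [0.5,0.5,0.5,0.5,0.5], "xyz": [[0,-0.05,2.5],[0,0,3],[0,0,2],[0,0,1],[0,0,0.7]], "yaw": [0.003,0,0,0,0]}}

```text
clock: 21.1
eef_pos: [0.5467, 0.0412, 0.0289]
orientation: [0.704, 0.71, -0.001, -0.001]
contact_force: [-0.7, -0.2, -0.2]
finger_gap: 0.0469
grip_force: 0.0
```

Emit:
{"method": "arm_command", "body": {"jaw": [0.5,0.4,0,0,0], "xyz": [[0,0,0.6],[0,0,0.4],[0,0,0],[0,0,0],[0,0,0]], "yaw": [0,0,0,0,0]}}

```text
clock: 21.52
eef_pos: [0.5486, 0.0412, 0.0216]
orientation: [0.704, 0.71, 0.001, 0.001]
contact_force: [0.5, -0.5, 0.3]
finger_gap: 0.0239
grip_force: 0.0
```

Emit:
{"method": "arm_command", "body": {"jaw": [0,0,0,0,0], "xyz": [[0,0,0],[0,0,0],[0,0,0],[0,0,0],[0,0,0]], "yaw": [0,0,0,0,0]}}

```text
clock: 21.93
eef_pos: [0.5483, 0.0412, 0.0214]
orientation: [0.704, 0.71, 0.001, 0.001]
contact_force: [0.3, 0.3, 4.7]
finger_gap: 0.0139
grip_force: 30.0
```

Emit:
{"method": "arm_command", "body": {"jaw": [0,0,0,0,0], "xyz": [[0,0,-0.4],[0,0,-1.5],[0,0,-3],[0,0,-4],[0,0,-4]], "yaw": [0,0,0,0,0]}}

```text
clock: 22.35
eef_pos: [0.5458, 0.0413, 0.1483]
orientation: [0.704, 0.71, -0.002, -0.002]
contact_force: [1.0, -0.5, -1.6]
finger_gap: 0.0142
grip_force: 30.0
```

Emit:
{"method": "arm_command", "body": {"jaw": [0,0,0,0,0], "xyz": [[0,0,-3],[-1.5,0,0],[-2.5,0,0],[-3.2,-0.1,0],[-3.2,-0.1,0]], "yaw": [0,0,0,0,0]}}

```text
clock: 22.77
eef_pos: [0.5459, -0.0632, 0.1787]
orientation: [0.704, 0.711, -0.0, -0.001]
contact_force: [-0.5, -0.1, -2.1]
finger_gap: 0.014
grip_force: 30.0
```

Emit:
{"method": "arm_command", "body": {"jaw": [0,0,0,0,0], "xyz": [[-3.2,-0.1,0],[-3.2,-0.1,0],[-3.2,-0.1,0],[-3.2,-0.1,0],[-3.2,-0.1,0]], "yaw": [0,0,0,0,0]}}

```text
clock: 23.18
eef_pos: [0.5419, -0.224, 0.1782]
orientation: [0.704, 0.71, -0.0, -0.001]
contact_force: [0.4, 0.7, -1.3]
finger_gap: 0.0136
grip_force: 30.0
```

Emit:
{"method": "arm_command", "body": {"jaw": [0,0,0,0,0], "xyz": [[-3,-0.1,0],[-2,-0.1,0],[-1,0,0],[0,0,0],[0,0,0]], "yaw": [0,0,0.06,0.06,0.058]}}

```text
clock: 23.6
eef_pos: [0.5404, -0.2836, 0.1777]
orientation: [0.766, 0.643, -0.0, -0.002]
contact_force: [0.9, 0.3, -2.4]
finger_gap: 0.014
grip_force: 30.0
```

Emit:
{"method": "arm_command", "body": {"jaw": [0,0,0,0], "xyz": [[0,0,0],[0,0,0],[0,0,0],[0,0,0]], "yaw": [0,0,0,0]}}

```text
clock: 23.93
eef_pos: [0.5412, -0.2825, 0.1791]
orientation: [0.764, 0.645, -0.0, -0.0]
contact_force: [-0.9, -1.0, -2.4]
finger_gap: 0.014
grip_force: 30.0
```

```bash
python3 - <<'E'
from h import *
s=env.sense(); print(s["finger_gap"],s["grip_force"],s["contact_force"],s["torque"]); go([.542,-.2833,.1134],-.169)
for n in("wrist","scene"):
    w=cam(n); np.save(n+"8.npy",w,allow_pickle=True)
    if n=="scene": cv2.imwrite("pics/s8.png",cv2.resize(w["img"][90:250,120:360,::-1],None,fx=3,fy=3,interpolation=cv2.INTER_CUBIC))
E
```

```text
0.013994736751286388 29.999234676361084 [-0.92768356 -1.00633824 -2.36119353] [-0.07116047  0.08383091 -0.06248271]
d tool cm [-0.07  0.09  6.57] yaw 0.0002 now [ 0.5412 -0.2825  0.1791] ang -0.1688 q6 -0.41
```

View pics/s8.png

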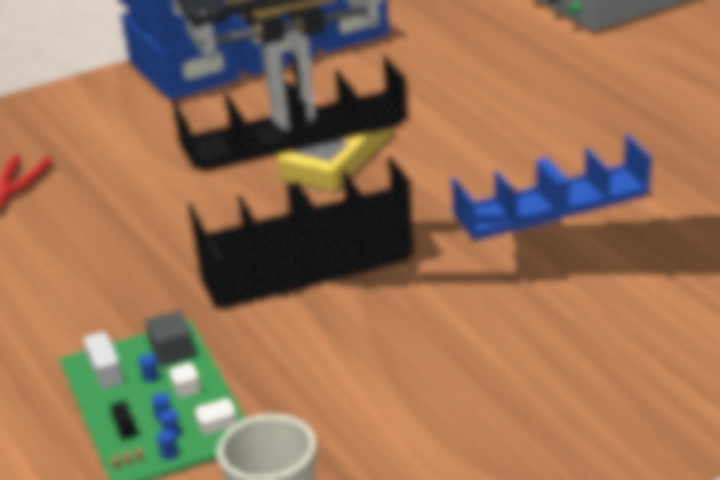

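The tray hangs level above the pile at (295,115), in line with it. I lower it gently and watch the force.

Emit:
{"method": "arm_command", "body": {"jaw": [0,0,0,0,0], "xyz": [[-0.07,0.13,1.5],[0,0,1.5],[0,0,1],[0,0,0.6],[0,0,0.4]], "yaw": [0,0,0,0,0]}}

```text
clock: 24.45
eef_pos: [0.542, -0.2834, 0.1283]
orientation: [0.764, 0.645, -0.0, -0.001]
contact_force: [-0.9, 0.1, -1.7]
finger_gap: 0.014
grip_force: 30.0
```

Emit:
{"method": "arm_command", "body": {"jaw": [0,0,0], "xyz": [[0,0,0],[0,0,0],[0,0,0]], "yaw": [0,0,0]}}

```text
clock: 24.7
eef_pos: [0.5429, -0.284, 0.1305]
orientation: [0.765, 0.645, 0.0, 0.001]
contact_force: [0.1, -0.8, -1.5]
finger_gap: 0.0138
grip_force: 30.0
```

```bash
python3 - <<'E'
from h import *
s=env.sense(); print(s["contact_force"]); go([.5426,-.2833,.1134],-.169)
E
```

```text
[ 0.13359187 -0.76178273 -1.51964239]
d tool cm [ 0.07 -0.04  1.71] yaw -0.0009 now [ 0.5429 -0.284   0.1305] ang -0.1699 q6 -0.4
```

Emit:
{"method": "arm_command", "body": {"jaw": [0,0,0,0,0], "xyz": [[0.05,-0.03,0.4],[0,0,0.3],[0,0,0.3],[0,0,0.2],[0,0,0]], "yaw": [0,0,0,0,0]}}

```text
clock: 25.12
eef_pos: [0.5418, -0.283, 0.1165]
orientation: [0.765, 0.645, -0.0, -0.001]
contact_force: [-0.3, 0.0, -3.5]
finger_gap: 0.0138
grip_force: 30.0
```

Emit:
{"method": "arm_command", "body": {"jaw": [0,0,0,0,0], "xyz": [[0,0,0.2],[0,0,0.2],[0,0,0.1],[0,0,0],[0,0,0]], "yaw": [0,0,0,0,0]}}

```text
clock: 25.53
eef_pos: [0.5425, -0.2834, 0.1134]
orientation: [0.765, 0.645, 0.0, 0.001]
contact_force: [-0.6, 0.8, 2.4]
finger_gap: 0.0137
grip_force: 30.0
```

It has seated at exactly the expected height. I release and rise.

Emit:
{"method": "arm_command", "body": {"jaw": [0.2,0.4,0.5,0.5,0.5], "xyz": [[0,0,0],[0,0,0],[0,0,0],[0,0,0],[0,0,0]], "yaw": [0,0,0,0,0]}}

```text
clock: 25.95
eef_pos: [0.5422, -0.2832, 0.1122]
orientation: [0.765, 0.645, 0.0, -0.0]
contact_force: [-0.0, -0.8, -0.0]
finger_gap: 0.0419
grip_force: 0.0
```

Emit:
{"method": "arm_command", "body": {"jaw": [0.5,0.5,0.5,0.5,0.5], "xyz": [[0,0,-1],[0,0,-2.5],[0,0,-3],[0,0,-3],[0,0,-3]], "yaw": [0,0,0,0,0]}}

```text
clock: 26.37
eef_pos: [0.5421, -0.2831, 0.2395]
orientation: [0.765, 0.645, 0.0, 0.0]
contact_force: [0.4, -1.0, 0.2]
finger_gap: 0.0469
grip_force: 0.0
```

Emit:
{"method": "arm_command", "body": {"jaw": [0.5,0.5,0.5,0.5,0.5], "xyz": [[3,0,-2],[4,0,-1],[4,0,0],[3,0,0],[0,0,0]], "yaw": [-0.12,-0.12,-0.12,-0.12,-0.12]}}

```text
clock: 26.78
eef_pos: [0.5406, -0.1392, 0.27]
orientation: [0.535, 0.845, 0.002, 0.001]
contact_force: [0.1, -0.5, -0.0]
finger_gap: 0.0466
grip_force: 0.0
```

```bash
python3 - <<'E'
from h import *
cs=[cam("top"),cam("scene"),cam("wrist")]
print(env.sense()["eef_pos"])
st=tray((),92)+tray((),46)+tray()
for sub in(cs[:1],cs[1:2]):
    for n,b,p in(("pile",st,(.5425,-.2833,-.169)),("keep",tray((-80,-30,30,80)),(.53,.24,-.037))):
        r=fit(sub,b,p,step=.005); print(n,r[0].round(4),round(r[1],4))
a=cv2.resize(cs[0]["img"][160:270,180:400],None,fx=2.7,fy=2.7,interpolation=cv2.INTER_CUBIC)
b=cv2.resize(cs[1]["img"][90:320,170:390],None,fx=2.7,fy=2.7,interpolation=cv2.INTER_CUBIC)
g=cs[1]["img"].copy()
o=np.zeros((600,800,3),np.uint8); b=b[:600]
o[:b.shape[0],:b.shape[1]]=b; s=cv2.resize(cs[0]["img"][160:270,180:390],(206,108)); o[0:108,594:800]=s
o[120:120+150,600:800]=cv2.resize(cs[2]["img"],(200,150))
cv2.imwrite("pics/f.png",o[:,:,::-1])
E
```

```text
[ 0.54094518 -0.14399019  0.26845766]
pile [ 0.5402 -0.2769 -0.1621] 0.2161
keep [ 0.53    0.2399 -0.0378] 0.1326
pile [ 0.5384 -0.2884 -0.1919] 0.0774
keep [ 0.5279  0.238  -0.0011] 0.1169
```

View pics/f.png

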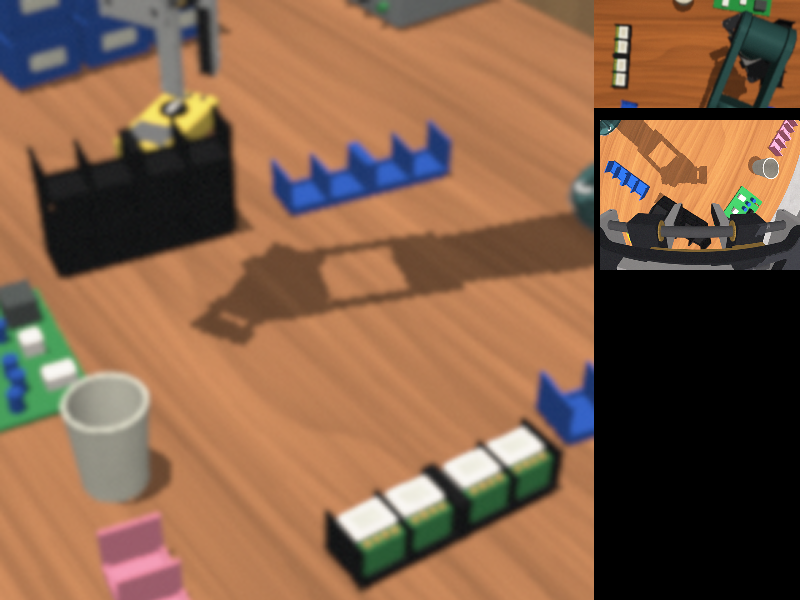

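The pile at (140,200) is three trays high and flush, and the kept tray at (440,500) has four level modules with all strips to the same side. The robot is clear, so I hand in.

```bash
python3 -c "
from workcell import env
print(env.finish_job())"
```

```text
the job is handed in; nothing more can be done
None
```

The job is handed in after about 27 s of robot time: the kept tray holds all four modules flat with their strips to +y, and the emptied tray is nested on the pile. I judged this from the camera images and the seating height; the hand-in returned no verdict.

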